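# Draw the red filter and hold it over the sweepings tray

## Robot

A 6-joint arm with a two-finger parallel gripper is mounted at the origin on the work surface. World frame = base frame: x ahead of the robot, y to its left, z up, the work surface at z = 0. Lengths are in m, angles in rad, forces in N, time in s.
With the tool pointing down it reaches from about 0.35 to 0.875 m from the base axis. Payload 4.2 kg.
Tool frame: the origin (TCP) lies midway between the tips of the shut fingers; the grasp point (between the pads) lies 19 mm behind it (r.pinch_z is the distance from the TCP to the grasp point, in m); z points along the fingers, y is the line along which they close (so a half turn about z gives the same grasp; the last joint's range is limited). The gripper opens to 87 mm and grips with 3 to 60 N. Pads are 19 mm wide; open, the fingers measure 117 mm over their backs; the gripper's body (75 mm by 190 mm) begins 51 mm behind the grasp point.
Start: joints at [-0.917, 0.385, 0.008, 0, -1.194, -0.259], TCP at [0.24, -0.577, 0.223] pointing down, gripper open.
Joint ranges: [-3.14, 3.14], [-1.21, 2.06], [-1.07, 1.41], [-3.16, 2.05], [-2.99, -0.16], [-3.1, 3.1]. Speed limits (rad/s): [2.79, 2.79, 3.14, 3.14, 3.14, 3.14].

## Interface

Orientations are given as a unit quaternion [w, x, y, z].
In Python, from station import r gives the robot as it stands.
- The arm moves only by the tool apply_moves, never from a script. Its argument "moves" is a list of rows, each a list of 4 numbers: the shift along the tool's x, y, z in m, then the turn about the tool's z in degrees. A call has 1 to 12 rows; each row shifts and turns the commanded pose from where the row before left it, along the tool's axes as they then stand; what a row does not reach is not made up. A row lasts 1/12 s, in which the tool goes at most 41.7 mm and 7.16 degrees, less where a joint would pass 70% of its speed; a pose out of reach is approached as far as the arm can. A call with a gripper value outside its range is refused whole. "jaw" is the closure, from -1 (fully open) to 1 (shut), set as the call begins (left out, the last holds). The fingers move at their own pace and stop on an object; "squeeze" is the grip in N (left out, the last holds). Time passes only in rows, so rows that do not move let the fingers close. It gives the time, the measured TCP pose, the force, the opening and the grip force at its end, in the units of the state.
- r.get_obs(): the state, without advancing time (a new reading comes with each control period).
- r.grab_frame(name): name is "scene" or "top" or "wrist"; returns the picture (400x640x3 uint8, red, green, blue); there is no depth.
- r.calibration(name): a dict with "mtx" (3x3 intrinsics, pixels), "cam_to_world" (4x4, takes a point from camera to world coordinates); the wrist camera has in their place "mount" (4x4, takes a point from camera to tool coordinates, whose origin is the TCP and whose axes are the flange's). Camera axes: x right, y down, z forward; pixel columns grow to the right and rows downward; lengths in m; the calibration is good to about 2 mm. A picture is of the moment at which its call begins: read the wrist's pose just before it. calibration takes no time and is no camera call.
- r.job_done(): hands the job in; it is judged then, once.
The state is a dict: "time_s": time; "q": joint angles; "joint_vel": joint speeds; "joint_torque": joint torques, N m; "ee_pos": TCP position; "ee_rot": TCP orientation; "wrist_force": force on the tool from outside, world axes, zero at the start; "ft_torque": the same for the moment, N m; "opening": opening from 0.0 (shut) to 1.0 (fully open); "grasp_force": force on a finger pad.
Only numpy, scipy, OpenCV 4.12 (cv2) and the standard library are available. Lean on these libraries where they do the work, as an engineer would, in place of code of your own. Each camera call takes 0.05 s, during which the arm holds its last target. There are 200 camera calls.

## Task

Take the filter with the red tab out of the bench dust collector so its metal dust can be brushed off: lift the green flap by its yellow tab until it stands upright or further back, then draw the red-tabbed filter plate straight up out of its slot. Hold it upright and still over the middle of the white sweepings tray, its long side running along the tray's long side and its lower edge a few centimetres above the tray's rim, and finish while still holding it there. Leave the flap standing open, the blue-tabbed filter in its slot, and the brush, burr stand and steel block where they are.

Things in the scene. Friction and masses are not known exactly. Their poses are not given: they have to be found in the camera images.
- housing: Grey open-topped filter box of the dust collector, fixed to the bench: 150 (its x) x 210 (its y) x 110 mm high, walls 5 mm, floor 6 mm thick. Origin: centre of its underside; z up. The flap's hinge runs along the top of its +x wall; the yellow tab overhangs its -x wall. Inside, two parallel slots for filter plates lie along its x, at y = +38 and -38 mm; the aluminium slot guides end 56 mm above the box's underside and leave 2 mm free on each side of a plate.
- flap (a joint): Angle of the green flap that covers the box: 0 = closed, lying level on the rim; grows as its tab end lifts; 1.57 = upright; stop at 1.85. It starts between closed and slightly ajar (0.25). Stiff friction hinge: it stays where it is left; about 2 to 3 N at the tab moves it. The flap sheet is 150 x 210 x 4 mm.
- flap_tab (a point): Grip point in the flap's yellow tab, 178 mm from the hinge line. The tab is a flat tongue 26 mm wide (along the box's y), 8 mm thick, standing 50 mm out beyond the flap's free edge; this point is at the middle of its width and thickness, 28 mm beyond that edge and 22 mm short of its tip. Open air below it. Its frame turns with the flap.
- flap_hinge (a point): Point on the flap's hinge line, at the middle of its length, 112.5 mm above the bench; the hinge line runs along the box's y. Fixed to the box; its axes are the box's.
- red_filter: The filter to take: aluminium-framed plate with brass-coloured mesh, 104 mm long (its x), 10 mm thick (its y), 70 mm high, and a red tab 36 mm long (x), 12 mm thick (y), rising 30 mm above the middle of the plate; 100 mm high in all, 100 to 200 g. Origin: middle of its lower edge; z up. It starts standing in one of the two slots, its lower edge 6 mm above the bench, its x along the box's x, hidden under the flap.
- red_filter_tab (a point): Grip point in the red tab: 90 mm above the filter's lower edge, 10 mm below the tab's top, in the middle of the tab's length and thickness.
- blue_filter: The filter that stays: the same size and shape with a blue tab and grey mesh, in the other slot. Origin: middle of its lower edge.
- tray: White plastic sweepings tray with bits of brass and copper in it, fixed to the bench: 180 (its x, long side) x 120 (its y) x 20 mm high to the rim. Origin: centre of its underside.
- brush: Loose bench brush with wooden handle, about 200 mm long, lying on the bench beyond the tray and box. Bystander. Origin: underside, halfway along it.
- burr_stand: Loose round white stand, 90 mm across, 67 mm high, with small burrs upright in it. Bystander. Origin: centre of its underside.
- bench_block: Loose bright steel bench block 75 x 75 x 22 mm. Bystander. Origin: centre of its underside.
Things that resemble listed ones, but are neither listed nor needed, are in the scene too. Several things have the shape of the tray; the one meant has the colours described above.

How it is judged:
By the outcome, as a careful person would: the job done as asked, in the order asked, and still so for the second after the job is handed in, while the arm keeps its last pose, push and grip.
It also fails if it takes over 56 s, if anything falls off the work surface, if the arm or the gripper's body presses on something with over 40 N, if the wrist force passes 120 N, or if a joint passes its speed limit or range.

## Working session

There is one attempt and no reset: what is moved stays moved. The work goes in short steps, Python scripts to look and compute and a tool call to move; the robot and the scene stay as the last step left them, time stands still between calls to the robot, and variables do not carry over. Pictures are saved under pics/ and viewed, at most 10 in all, crops included, and the job is handed in when it is done.

Besides the shell and the picture viewer there is one more tool, called after "Emit:" by a JSON object that holds its "method" and its "body", one argument or row to a line. apply_moves: Moves the arm, as the interface text tells. Its arguments: {"type":"object","properties":{"moves":{"type":"array","items":{"type":"array","items":{"type":"number"}}},"jaw":{"type":"number"},"squeeze":{"type":"number"}},"required":["moves"]}

```bash
ls; mkdir -p pics
python3 - <<'E'
from station import r
import cv2,numpy as np
o=r.get_obs();print(o)
a=r.grab_frame("scene");b=r.grab_frame("top")
cv2.imwrite("pics/scene0.png",a[:,:,::-1]);cv2.imwrite("pics/top0.png",b[:,:,::-1])
for n in("scene","top","wrist"):print(n,r.calibration(n))
print(r.pinch_z)
E
```

```text
pics
{'time_s': 0.0, 'q': array([-9.17380030e-01,  3.85562455e-01,  6.60666968e-03, -5.38365175e-04,
       -1.19400742e+00, -2.58564795e-01]), 'joint_vel': array([-6.42571872e-05, -1.49093115e-03, -8.24811142e-04, -8.62809001e-04,
        1.87004062e-03,  2.90683838e-03]), 'joint_torque': array([ 1.06101163e-04, -3.90668607e+01,  1.87402475e+01,  4.21958104e+00,
        1.10075998e-02, -1.95761872e-04]), 'ee_pos': array([ 0.24018443, -0.57633549,  0.22144272]), 'ee_rot': array([-2.52465260e-04, -1.96048233e-01,  9.80593623e-01,  1.08291106e-03]), 'wrist_force': array([-0.00340309,  0.44255928, -0.61244984]), 'ft_torque': array([ 0.00226517, -0.0419396 , -0.00122689]), 'grasp_force': 0.0, 'opening': 1.001527215920944}
scene {'mtx': array([[428.52444087,   0.        , 319.03779582],
       [  0.        , 428.52444087, 196.73882774],
       [  0.        ,   0.        ,   1.        ]]), 'cam_to_world': array([[-0.51125015,  0.56999707, -0.64321585,  1.17823455],
       [ 0.85933348,  0.32770602, -0.39262544,  0.47339676],
       [-0.01300964, -0.75346673, -0.65735731,  0.69388137],
    
[... 314 characters left out ...]
99963725, -0.00150379, -0.02689073,  0.12403589],
       [ 0.02690246, -0.10308763, -0.9943084 ,  0.92712067],
       [ 0.        ,  0.        ,  0.        ,  1.        ]])}
wrist {'mtx': array([[306.71911077,   0.        , 321.62872747],
       [  0.        , 306.71911077, 198.39109326],
       [  0.        ,   0.        ,   1.        ]]), 'mount': array([[ 1.47602895e-04, -9.61396944e-01, -2.75165213e-01,
         7.62477942e-02],
       [ 9.99999952e-01,  2.16406353e-04, -2.19684451e-04,
         8.53657586e-04],
       [ 2.70751460e-04, -2.75165167e-01,  9.61396930e-01,
        -1.61608165e-01],
       [ 0.00000000e+00,  0.00000000e+00,  0.00000000e+00,
         1.00000000e+00]])}
0.0187
```

View pics/scene0.png

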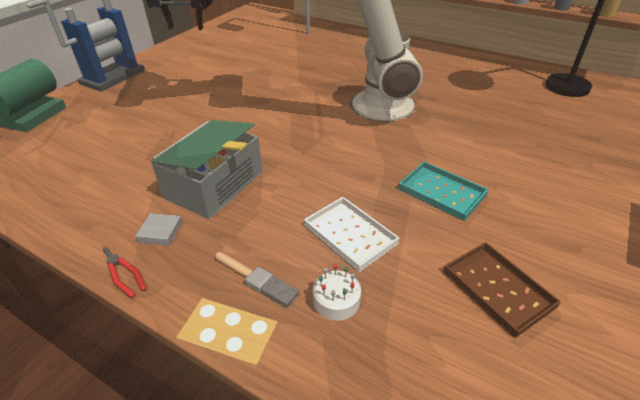

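View pics/top0.png

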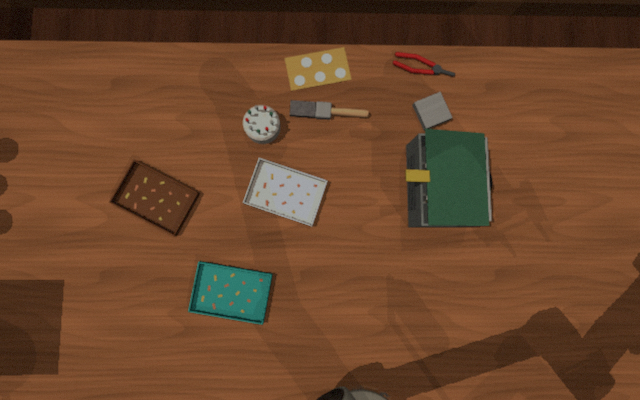

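The top view shows the box on the right, with the flap hinge on its right edge (world −y) and the yellow tab at about (418,176). The white tray is at about (286,192). The flap is slightly ajar in the scene view.

```bash
cat > h.py <<'E'
from station import r
import cv2,numpy as np
from scipy.spatial.transform import Rotation as Ro
def cam(n):
    c=r.calibration(n)
    if n!="wrist": return c["mtx"],c["cam_to_world"]
    o=r.get_obs();w,x,y,z=o["ee_rot"];T=np.eye(4);T[:3,:3]=Ro.from_quat([x,y,z,w]).as_matrix();T[:3,3]=o["ee_pos"]
    return c["mtx"],T@c["mount"]
def ray(K,T,p):
    return T[:3,3],T[:3,:3]@np.linalg.solve(K,[p[0],p[1],1.])
def plane(C,p,z):
    o,d=ray(*C,p);return o+d*(z-o[2])/d[2]
def tri(C1,p1,C2,p2):
    a,d=ray(*C1,p1);b,e=ray(*C2,p2)
    s=np.linalg.lstsq(np.c_[d,-e],b-a,rcond=None)[0];A=a+d*s[0];B=b+e*s[1]
    return (A+B)/2,np.linalg.norm(A-B)
def big(m):
    c,_=cv2.findContours(m.astype(np.uint8),cv2.RETR_EXTERNAL,cv2.CHAIN_APPROX_NONE)
    return max(c,key=cv2.contourArea)
def hsv(a,lo,hi):return cv2.inRange(cv2.cvtColor(a,cv2.COLOR_RGB2HSV),np.array(lo),np.array(hi))>0
E
python3 - <<'E'
from h import *
b=cv2.imread("pics/top0.png")[:,:,::-1].copy();s=cv2.imread("pics/scene0.png")[:,:,::-1].copy()
C=cam("top");S=cam("scene")
def roi(m,x0,y0,x1,y1):
    k=np.zeros_like(m);k[y0:y1,x0:x1]=1;return m&k
t=big(roi(hsv(b,(0,0,110),(180,60,255)),235,150,335,230))
q=cv2.boxPoints(cv2.minAreaRect(t));print("tray px",q.round(1).tolist())
P=np.array([plane(C,p,.02) for p in q]);print(P.round(4),P.mean(0),np.linalg.norm(np.roll(P,1,0)-P,axis=1))
y=big(roi(hsv(b,(20,120,100),(35,255,255)),395,160,440,190))
qy=cv2.boxPoints(cv2.minAreaRect(y));print("yel",qy.round(1).tolist())
g=big(roi(hsv(b,(60,80,30),(90,255,255)),395,120,500,235))
qg=cv2.approxPolyDP(g,4,True)[:,0];print("green",qg.tolist())
for p in qg:print(plane(C,p,.1125).round(4))
ys=big(roi(hsv(s,(20,100,100),(35,255,255)),215,130,260,160));print("scene yel",cv2.boundingRect(ys),cv2.boxPoints(cv2.minAreaRect(ys)).tolist())
gs=big(roi(hsv(s,(60,80,30),(90,255,255)),140,110,265,175));print("scene green",cv2.approxPolyDP(gs,4,True)[:,0].tolist())
v=np.hstack([cv2.resize(s[110:220,140:280],None,fx=3.5,fy=3.5,interpolation=2),]);w=cv2.resize(b[120:235,395:500],None,fx=3,fy=385/115,interpolation=2)
cv2.imwrite("pics/crop.png",np.hstack([v,w[:385]])[:,:800,::-1])
E
```

```text
tray px [[242.0, 202.8000030517578], [257.70001220703125, 156.5], [327.5, 180.1999969482422], [311.79998779296875, 226.5]]
[[0.5449 0.2852 0.02  ]
 [0.6602 0.2487 0.02  ]
 [0.6013 0.0757 0.02  ]
 [0.487  0.1146 0.02  ]] [0.57335839 0.18103566 0.02      ] [0.18013345 0.12090937 0.18268947 0.12069698]
yel [[406.0, 169.0], [429.0, 169.0], [429.0, 181.0], [406.0, 181.0]]
green [[426, 129], [429, 224], [487, 224], [483, 134]]
[ 0.7049 -0.1438  0.1125]
[ 0.4894 -0.1437  0.1125]
[ 0.4893 -0.2736  0.1125]
[ 0.6941 -0.2744  0.1125]
scene yel (222, 141, 25, 10) [[221.64633178710938, 148.1829376220703], [222.6219482421875, 139.40245056152344], [246.32925415039062, 142.03660583496094], [245.3536376953125, 150.8170928955078]]
scene green [[206, 147]]
```

View pics/crop.png

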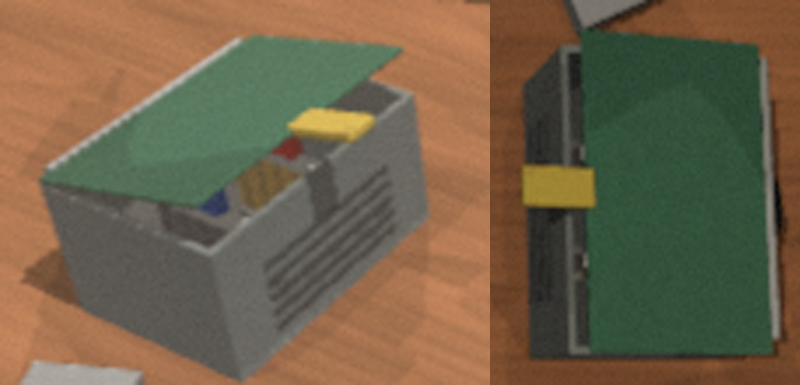

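The crop shows the flap ajar. The red tab (scene about (222,152)) is nearer the robot, and the blue one (about (201,167)) is farther away. So red sits at lower world x, in the box y = −38 slot.

Run:
```python
from h import *
C=cam("top");S=cam("scene")
for p in [(419.3,134),(422.3,225.1),(485.7,137.9),(491,221)]:print("rim",plane(C,p,.11).round(4))
for a,b in [((426,129),(198,168.9)),((429,224),(254.9,123.7)),((406.5,181),(247.2,143.5)),((406,169),(243.5,149)),((429,169),(222.5,146)),((429,181),(228,141))]:
    P,e=tri(C,a,S,b);print(P.round(4),e.round(4))
```

```text
rim [ 0.6939 -0.1289  0.11  ]
rim [ 0.487  -0.1295  0.11  ]
rim [ 0.6858 -0.2815  0.11  ]
rim [ 0.4961 -0.2842  0.11  ]
[ 0.6922 -0.1289  0.1446] 0.0097
[ 0.4868 -0.1308  0.1448] 0.005
[ 0.5772 -0.082   0.1563] 0.0049
[ 0.6007 -0.078   0.1581] 0.0119
[ 0.6042 -0.1329  0.1487] 0.0059
[ 0.5798 -0.1349  0.1466] 0.0014
```

Emit:
{"method": "apply_moves", "body": {
  "moves": [
    [-0.03,0.0178,-0.003,0],
    [-0.03,0.0178,-0.003,0],
    [-0.03,0.0178,-0.003,0],
    [-0.03,0.0178,-0.003,0],
    [-0.03,0.0178,-0.003,0],
    [-0.03,0.0178,-0.003,0],
    [-0.03,0.0178,-0.003,0],
    [-0.03,0.0178,-0.003,0],
    [-0.03,0.0178,0,0],
    [-0.03,0.0178,0,0],
    [-0.03,0.0178,0,0],
    [-0.03,0.0178,0,0]
  ],
  "jaw": -1
}}

```text
time_s: 1.1
ee_pos: [0.491, -0.2395, 0.2463]
ee_rot: [-0.0, -0.196, 0.981, 0.0]
wrist_force: [0.4, -0.3, -0.7]
opening: 1.002
grasp_force: 0.0
```

Emit:
{"method": "apply_moves", "body": {
  "moves": [
    [-0.03,0.0178,0,7],
    [0,0,0,7],
    [0,0,0,7],
    [0,0,0,7],
    [0,0,0,7],
    [0,0,0,7],
    [0,0,0,7],
    [0,0,0,7],
    [0,0,0,7],
    [0,0,0,7],
    [0,0,0,7],
    [0,0,0,7]
  ]
}}

```text
time_s: 2.1
ee_pos: [0.5111, -0.2132, 0.246]
ee_rot: [-0.001, 0.513, 0.858, -0.0]
wrist_force: [-0.1, -0.3, 0.7]
opening: 0.999
grasp_force: 0.0
```

Emit:
{"method": "apply_moves", "body": {
  "moves": [
    [0,0,0,7],
    [0,0,0,7],
    [0,0,0,7],
    [0,0,0,7],
    [0,0,0,0.6],
    [0,0,0,0],
    [0,0,0,0]
  ]
}}

```text
time_s: 2.68
ee_pos: [0.5113, -0.2132, 0.2463]
ee_rot: [-0.0, 0.706, 0.708, -0.0]
wrist_force: [0.5, 0.2, -0.5]
opening: 1.0
grasp_force: 0.0
```

Run:
```python
from h import *
o=r.get_obs();C=cam("wrist");a=r.grab_frame("wrist");cv2.imwrite("pics/w1.png",a[:,:,::-1])
print(o["ee_pos"],o["ee_rot"],o["q"],o["time_s"]);print(C[1].round(3))
m=hsv(a,(20,120,90),(35,255,255));y=big(m);q=cv2.boxPoints(cv2.minAreaRect(y));print(q)
for p in q:print(plane(C,p,.153).round(4))
```

```text
[ 0.51126033 -0.213249    0.24631036] [-2.28369293e-04  7.06101381e-01  7.08110706e-01 -1.25319941e-04] [-1.02586330e-01  2.47654210e-01 -1.29854205e-01 -1.00041923e-04
 -1.19380053e+00 -3.03612786e+00] 2.6833
[[ 1.     0.003 -0.001  0.51 ]
 [ 0.003 -0.961 -0.277 -0.137]
 [-0.001  0.277 -0.961  0.408]
 [ 0.     0.     0.     1.   ]]
[[404.40378  107.657104]
 [414.98953   27.50805 ]
 [449.7789    32.102875]
 [439.19315  112.25193 ]]
[ 0.5759 -0.1349  0.153 ]
[ 0.5793 -0.0777  0.153 ]
[ 0.6056 -0.0807  0.153 ]
[ 0.604  -0.1384  0.153 ]
```

View pics/w1.png

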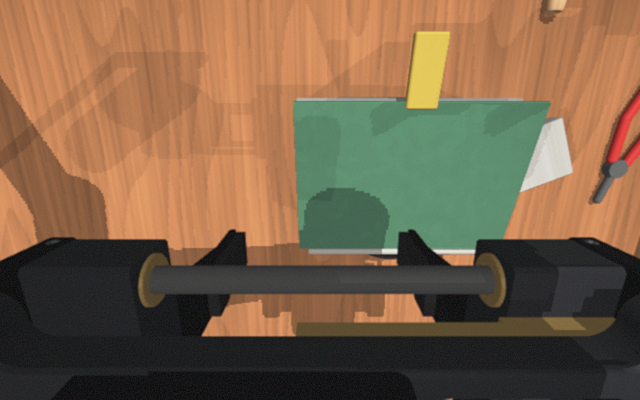

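The wrist view shows the tab at about (427,70), with its centre near x = 0.591, y = −0.107. Joint 6 is close to its limit in this orientation, so I'll use the half-turned grasp instead.

Emit:
{"method": "apply_moves", "body": {
  "moves": [
    [0,0,0,-7],
    [0,0,0,-7],
    [0,0,0,-7],
    [0,0,0,-7],
    [0,0,0,-7],
    [0,0,0,-7],
    [0,0,0,-7],
    [0,0,0,-7],
    [0,0,0,-7],
    [0,0,0,-7],
    [0,0,0,-7],
    [0,0,0,-7]
  ]
}}

```text
time_s: 3.73
ee_pos: [0.5113, -0.2133, 0.2465]
ee_rot: [-0.0, 0.048, 0.999, 0.0]
wrist_force: [0.3, 0.5, 0.2]
opening: 0.999
grasp_force: 0.0
```

Emit:
{"method": "apply_moves", "body": {
  "moves": [
    [0,0,0,-7],
    [0,0,0,-7],
    [0,0,0,-7],
    [0,0,0,-7],
    [0,0,0,-7],
    [0,0,0,-7],
    [0,0,0,-7],
    [0,0,0,-7],
    [0,0,0,-7],
    [0,0,0,-7],
    [0,0,0,-7],
    [0,0,0,-7]
  ]
}}

```text
time_s: 4.73
ee_pos: [0.5113, -0.2133, 0.2465]
ee_rot: [-0.0, -0.632, 0.775, 0.0]
wrist_force: [-0.4, 0.0, 0.6]
opening: 1.001
grasp_force: 0.0
```

Emit:
{"method": "apply_moves", "body": {
  "moves": [
    [0,0,0,-7],
    [0,0,0,-5],
    [-0.027,-0.02,0,0],
    [-0.027,-0.02,0,0],
    [-0.027,-0.02,0,0],
    [-0.026,-0.02,0,0],
    [0,0,0.01,0],
    [0,0,0.01,0],
    [0,0,0.01,0],
    [0,0,0.01,0],
    [0,0,0,0],
    [0,0,0,0]
  ]
}}

```text
time_s: 5.73
ee_pos: [0.5905, -0.1072, 0.2058]
ee_rot: [-0.001, -0.707, 0.707, 0.001]
wrist_force: [0.2, -0.2, 0.6]
opening: 1.006
grasp_force: 0.0
```

Run:
```python
from h import *
o=r.get_obs();C=cam("wrist");a=r.grab_frame("wrist");cv2.imwrite("pics/w2.png",a[:,:,::-1])
print(o["ee_pos"],o["ee_rot"],o["q"],o["time_s"])
y=big(hsv(a,(20,120,90),(35,255,255)));q=cv2.boxPoints(cv2.minAreaRect(y));print(q)
for p in q:print(plane(C,p,.153).round(4))
```

```text
[ 0.59047103 -0.10722589  0.20581247] [-7.76374066e-04 -7.06882991e-01  7.07329881e-01  5.22921942e-04] [ 8.99931074e-02  3.55420602e-01 -8.01011629e-02  2.10768791e-04
 -1.13713689e+00 -9.07138477e-02] 5.7333
[[302. 177.]
 [336. 177.]
 [336. 251.]
 [302. 251.]]
[ 0.6033 -0.1368  0.153 ]
[ 0.5791 -0.1368  0.153 ]
[ 0.5784 -0.079   0.153 ]
[ 0.6044 -0.0791  0.153 ]
```

View pics/w2.png

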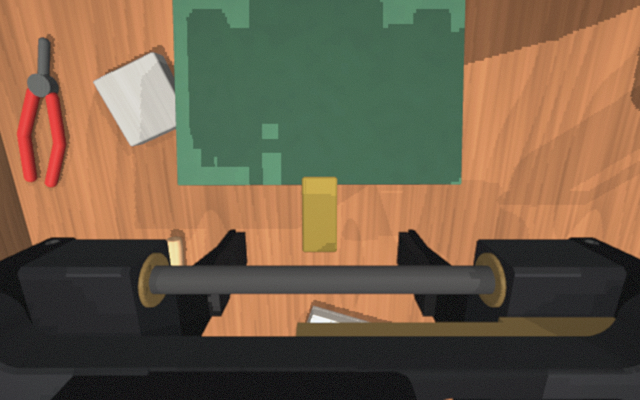

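The tab lies centred between the fingers at pixel (319,214). Next I descend and grip.

Emit:
{"method": "apply_moves", "body": {
  "moves": [
    [0,0,0.02,0],
    [0,0,0.02,0],
    [0,0,0.02,0],
    [0,0,0.013,0],
    [0,0,0,0],
    [0,0,0,0]
  ]
}}

```text
time_s: 6.28
ee_pos: [0.5915, -0.1067, 0.1339]
ee_rot: [0.0, 0.707, -0.707, 0.0]
wrist_force: [0.8, -0.1, 0.7]
opening: 0.999
grasp_force: 0.0
```

Emit:
{"method": "apply_moves", "body": {
  "moves": [
    [0,0,0,0],
    [0,0,0,0],
    [0,0,0,0],
    [0,0,0,0],
    [0,0,0,0],
    [0,0,0,0],
    [0,0,0,0],
    [0,0,0,0]
  ],
  "jaw": 1,
  "squeeze": 15
}}

```text
time_s: 6.95
ee_pos: [0.5914, -0.1063, 0.1336]
ee_rot: [0.0, 0.707, -0.707, 0.0]
wrist_force: [0.5, -0.5, -1.0]
opening: 0.475
grasp_force: 0.0
```

Emit:
{"method": "apply_moves", "body": {
  "moves": [
    [0,0,0,0],
    [0,0,0,0],
    [0,0,0,0],
    [0,0,0,0],
    [0,0,0,0],
    [0,0,0,0]
  ]
}}

```text
time_s: 7.45
ee_pos: [0.5922, -0.1063, 0.1337]
ee_rot: [-0.001, 0.707, -0.707, 0.001]
wrist_force: [3.6, -0.4, -2.7]
opening: 0.298
grasp_force: 15.0
```

Emit:
{"method": "apply_moves", "body": {
  "moves": [
    [0.0048,0,-0.0171,0],
    [0.0065,0,-0.0166,0],
    [0.0081,0,-0.0158,0],
    [0,0,0,0]
  ]
}}

```text
time_s: 7.78
ee_pos: [0.5923, -0.1271, 0.1857]
ee_rot: [0.001, -0.707, 0.707, -0.002]
wrist_force: [2.1, -0.5, 0.2]
opening: 0.298
grasp_force: 15.0
```

Emit:
{"method": "apply_moves", "body": {
  "moves": [
    [0.0097,0,-0.0149,0],
    [0.0111,0,-0.0139,0],
    [0.0124,0,-0.0127,0],
    [0.0137,0,-0.0114,0],
    [0.0147,0,-0.0099,0],
    [0.0157,0,-0.0085,0],
    [0,0,0,0]
  ]
}}

```text
time_s: 8.37
ee_pos: [0.5923, -0.2044, 0.2546]
ee_rot: [0.001, -0.707, 0.708, -0.001]
wrist_force: [4.1, 0.1, 0.7]
opening: 0.295
grasp_force: 15.0
```

Emit:
{"method": "apply_moves", "body": {
  "moves": [
    [0.0164,0,-0.0069,0],
    [0.017,0,-0.0052,0],
    [0.0174,0,-0.0035,0],
    [0.0177,0,-0.0017,0],
    [0.0178,0,0.0001,0],
    [0.0177,0,0.0019,0],
    [0.0131,0,0.0025,0],
    [0,0,0,0],
    [0,0,0,0]
  ]
}}

```text
time_s: 9.12
ee_pos: [0.5925, -0.3206, 0.2661]
ee_rot: [0.0, -0.707, 0.707, -0.001]
wrist_force: [5.1, -2.0, -1.2]
opening: 0.295
grasp_force: 15.0
```

Run:
```python
from h import *
a=r.grab_frame("scene");b=r.grab_frame("top")
cv2.imwrite("pics/s3.png",np.hstack([cv2.resize(a[60:240,100:300],(400,360)),cv2.resize(b[100:260,380:560],(400,360))])[:,:,::-1])
```

```text
(no output)
```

View pics/s3.png

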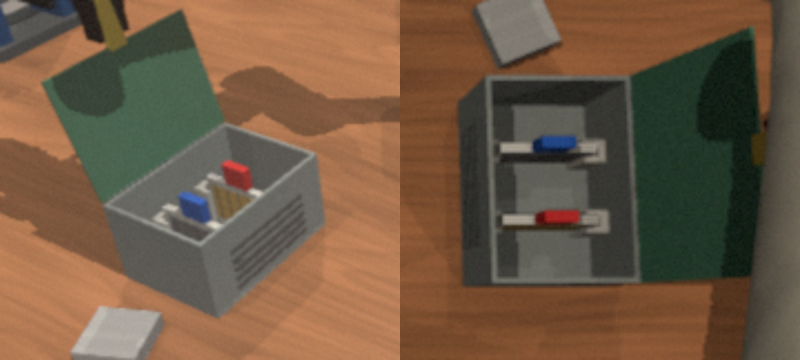

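The flap stands past upright. The red tab is visible at (557,217) in the right crop, the near-robot slot. I'll release, rise and measure the red tab.

Emit:
{"method": "apply_moves", "body": {
  "moves": [
    [0,0,0,0],
    [0,0,0,0],
    [0,0,0,0],
    [0,0,0,0],
    [0,0,0,0],
    [0,0,0,0],
    [0,0,0,0]
  ],
  "jaw": -0.1
}}

```text
time_s: 9.8
ee_pos: [0.5913, -0.32, 0.2672]
ee_rot: [0.0, 0.707, -0.707, -0.0]
wrist_force: [0.5, -0.7, -0.2]
opening: 0.551
grasp_force: 0.0
```

Emit:
{"method": "apply_moves", "body": {
  "moves": [
    [0,0,-0.01,0],
    [0,0,-0.02,0],
    [0,0,-0.03,0],
    [0,0,-0.03,0],
    [0,0,0,0],
    [-0.03,0,0,0],
    [-0.03,0,0,0],
    [-0.03,0,0,0],
    [-0.03,0,0,0],
    [0,0,0,0],
    [0,0,0,0]
  ]
}}

```text
time_s: 10.72
ee_pos: [0.5916, -0.1988, 0.3584]
ee_rot: [-0.0, 0.708, -0.706, 0.001]
wrist_force: [-0.7, -0.9, -0.0]
opening: 0.553
grasp_force: 0.0
```

Run:
```python
from h import *
o=r.get_obs();C=cam("wrist");a=r.grab_frame("wrist");b=r.grab_frame("top");cv2.imwrite("pics/w4.png",a[:,:,::-1])
print(o["ee_pos"],o["ee_rot"],o["opening"],o["time_s"])
def red(a):return hsv(a,(0,150,90),(6,255,255))|hsv(a,(174,150,90),(180,255,255))
m=red(b);k=np.zeros_like(m);k[120:235,400:500]=1
for n,c,mm in(("w",C,red(a)),("t",cam("top"),m&k)):
    R=cv2.minAreaRect(big(mm));print(n,R);q=cv2.boxPoints(R)
    for p in q:print(plane(c,p,.106).round(4))
```

```text
[ 0.59156126 -0.19880189  0.35841945] [-4.33868626e-04  7.08163947e-01 -7.06047534e-01  7.18428670e-04] 0.5528372195476251 10.7167
w ((143.77244567871094, 185.2665557861328), (12.72974967956543, 60.681663513183594), 5.492323875427246)
[ 0.8575 -0.13    0.106 ]
[ 0.8355 -0.2162  0.106 ]
[ 0.8186 -0.2146  0.106 ]
[ 0.8397 -0.1282  0.106 ]
t ((452.5, 196.0), (4.0, 15.0), 90.0)
[ 0.557  -0.1844  0.106 ]
[ 0.5571 -0.2185  0.106 ]
[ 0.548  -0.2181  0.106 ]
[ 0.548 -0.184  0.106]
```

View pics/w4.png

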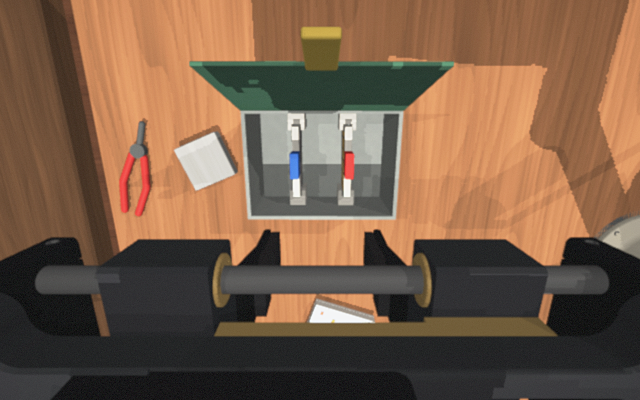

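The wrist view shows the red tab at about (349,165) and the flap standing behind it. The red mask picked up the pliers, so I'll restrict it to the box.

Run:
```python
from h import *
C=cam("wrist");a=cv2.imread("pics/w4.png")[:,:,::-1].copy()
m=(hsv(a,(0,120,70),(8,255,255))|hsv(a,(172,120,70),(180,255,255)));m[:,:320]=0;m[:,380:]=0;m[:130]=0;m[200:]=0
c=big(m);print(cv2.boundingRect(c),cv2.minAreaRect(c))
x,y,w,h=cv2.boundingRect(c)
for p in [(x,y),(x+w,y),(x,y+h),(x+w,y+h)]:print(plane(C,p,.106).round(4))
# box rim edges in wrist view
for p in [(242,111),(404,111),(247,219),(397,219)]:print("rim",plane(C,p,.11).round(4))
```

```text
(344, 152, 10, 28) ((348.5, 165.5), (27.0, 9.0), 90.0)
[ 0.5604 -0.222   0.106 ]
[ 0.547 -0.222  0.106]
[ 0.5596 -0.1835  0.106 ]
[ 0.5458 -0.1836  0.106 ]
rim [ 0.6927 -0.2749  0.11  ]
rim [ 0.4847 -0.275   0.11  ]
rim [ 0.696  -0.1279  0.11  ]
rim [ 0.4837 -0.128   0.11  ]
```

Emit:
{"method": "apply_moves", "body": {
  "moves": [
    [0,0.02,0,0],
    [0,0.019,0,0],
    [0,0,0.03,0],
    [0,0,0.03,0],
    [0,0,0.03,0],
    [0,0,0.03,0],
    [0,0,0.03,0],
    [0,0,0.03,0],
    [0,0,0.02,0],
    [0,0,0,0],
    [0,0,0,0]
  ]
}}

```text
time_s: 11.73
ee_pos: [0.5521, -0.2013, 0.1566]
ee_rot: [-0.001, -0.707, 0.707, 0.001]
wrist_force: [0.5, 0.6, 0.7]
opening: 0.55
grasp_force: 0.0
```

Run:
```python
from h import *
o=r.get_obs();C=cam("wrist");a=r.grab_frame("wrist");cv2.imwrite("pics/w5.png",a[:,:,::-1])
print(o["ee_pos"],o["wrist_force"])
m=(hsv(a,(0,120,70),(8,255,255))|hsv(a,(172,120,70),(180,255,255)));m[:,:250]=0;m[:,400:]=0
c=big(m);x,y,w,h=cv2.boundingRect(c);print(x,y,w,h)
for p in [(x,y),(x+w,y),(x,y+h),(x+w,y+h)]:print(plane(C,p,.106).round(4))
```

```text
[ 0.55212797 -0.20129104  0.15655642] [0.5283413  0.56542126 0.70999826]
311 186 16 54
[ 0.5585 -0.2248  0.106 ]
[ 0.5472 -0.2248  0.106 ]
[ 0.559  -0.1832  0.106 ]
[ 0.547  -0.1832  0.106 ]
```

View pics/w5.png

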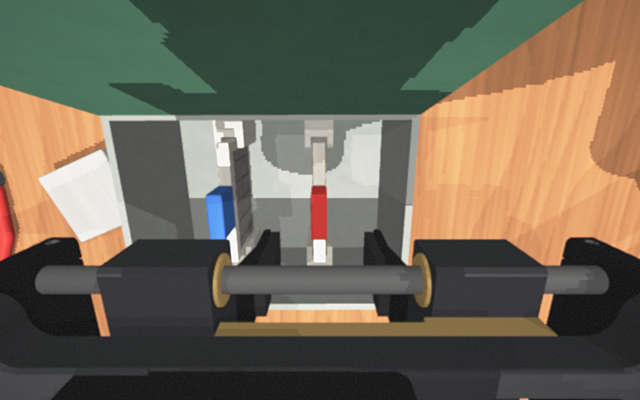

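The tab is centred between the fingers at pixel (319,213). I descend and grip.

Emit:
{"method": "apply_moves", "body": {
  "moves": [
    [0,0,0.02,0],
    [0,0,0.02,0],
    [0,0,0.02,0],
    [0,0,0.01,0],
    [0,0,0.008,0],
    [0,0,0,0]
  ]
}}

```text
time_s: 12.28
ee_pos: [0.5525, -0.2003, 0.0789]
ee_rot: [0.0, 0.707, -0.707, -0.0]
wrist_force: [0.1, 0.3, 0.9]
opening: 0.552
grasp_force: 0.0
```

Emit:
{"method": "apply_moves", "body": {
  "moves": [
    [0,0,0,0],
    [0,0,0,0],
    [0,0,0,0],
    [0,0,0,0],
    [0,0,0,0],
    [0,0,0,0],
    [0,0,0,0],
    [0,0,0,0],
    [0,0,0,0],
    [0,0,0,0]
  ],
  "jaw": 1,
  "squeeze": 30
}}

```text
time_s: 13.12
ee_pos: [0.5525, -0.2001, 0.0795]
ee_rot: [-0.0, 0.707, -0.707, 0.0]
wrist_force: [-0.4, 0.8, 3.1]
opening: 0.135
grasp_force: 29.9
```

Emit:
{"method": "apply_moves", "body": {
  "moves": [
    [0,0,-0.008,0],
    [0,0,-0.012,0],
    [0,0,-0.012,0],
    [0,0,-0.012,0],
    [0,0,-0.012,0],
    [0,0,-0.014,0],
    [0,0,-0.02,0],
    [0,0,-0.02,0],
    [0,0,-0.02,0],
    [0,0,-0.02,0],
    [0,0,0,0],
    [0,0,0,0]
  ]
}}

```text
time_s: 14.12
ee_pos: [0.5524, -0.1999, 0.2298]
ee_rot: [-0.001, 0.707, -0.707, 0.0]
wrist_force: [0.2, -0.6, -2.4]
opening: 0.138
grasp_force: 29.9
```

Emit:
{"method": "apply_moves", "body": {
  "moves": [
    [-0.012,0,0,0],
    [-0.025,0,0,0],
    [-0.038,-0.003,0,0],
    [-0.038,-0.003,0,0],
    [-0.038,-0.003,0,0],
    [-0.038,-0.003,0,0],
    [-0.038,-0.003,0,0],
    [-0.038,-0.003,0,0],
    [-0.038,-0.003,0,0],
    [-0.038,0,0,0],
    [-0.028,0,0,0],
    [-0.012,0,0,0]
  ]
}}

```text
time_s: 15.12
ee_pos: [0.5718, 0.1847, 0.2267]
ee_rot: [0.002, 0.708, -0.706, -0.001]
wrist_force: [0.0, -0.1, -2.2]
opening: 0.135
grasp_force: 29.9
```

Emit:
{"method": "apply_moves", "body": {
  "moves": [
    [0,0,0,4],
    [0,0,0,5],
    [0,0,0,5],
    [0,0,0,4.7],
    [0,0,0.01,0],
    [0,0,0.02,0],
    [0,0,0.02,0],
    [0,0,0.02,0],
    [0,0,0.02,0],
    [0,0,0.01,0],
    [0,0,0,0],
    [0,0,0,0]
  ]
}}

```text
time_s: 16.12
ee_pos: [0.573, 0.1806, 0.1284]
ee_rot: [-0.001, -0.583, 0.812, -0.0]
wrist_force: [0.2, 0.9, -2.5]
opening: 0.137
grasp_force: 29.9
```

Run:
```python
from h import *
o=r.get_obs();a=r.grab_frame("scene");b=r.grab_frame("top");w=r.grab_frame("wrist")
print(o["ee_pos"],o["ee_rot"],o["wrist_force"],o["grasp_force"])
p=np.hstack([cv2.resize(a[20:320,100:500],(400,300)),cv2.resize(b[100:250,220:420],(400,300))])
cv2.imwrite("pics/s6.png",np.vstack([p,cv2.resize(np.hstack([w,b]),(800,250))])[:,:,::-1])
```

```text
[0.57301699 0.18060568 0.12841146] [-9.21221996e-04 -5.83373741e-01  8.12203309e-01 -1.22250348e-04] [ 0.15698972  0.85093969 -2.5471742 ] 29.934175662347116
```

View pics/s6.png

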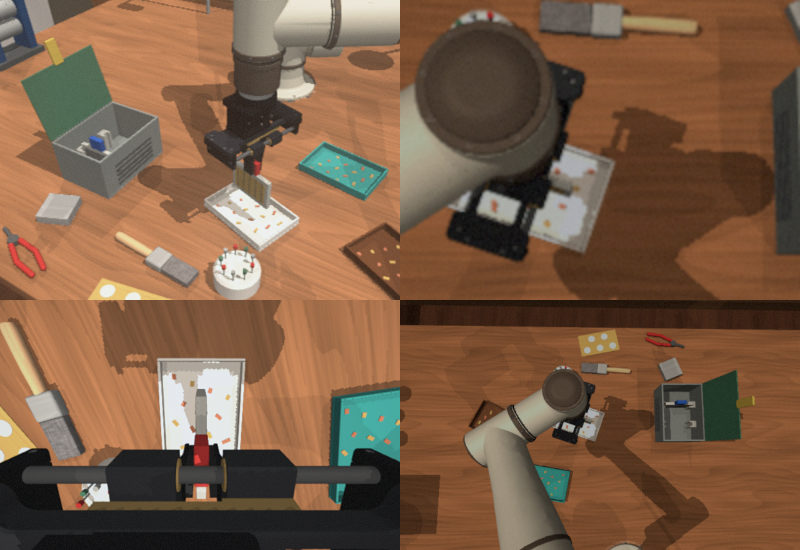

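The filter hangs upright over the middle of the white tray and lines up with its long side. The flap is open, the blue filter is in its slot and the other items are undisturbed. The lower edge is about 35 mm above the rim.

Emit:
{"method": "apply_moves", "body": {
  "moves": [
    [0,0,0,0],
    [0,0,0,0],
    [0,0,0,0],
    [0,0,0,0],
    [0,0,0,0],
    [0,0,0,0]
  ]
}}

```text
time_s: 16.77
ee_pos: [0.5733, 0.181, 0.1292]
ee_rot: [0.0, -0.583, 0.812, -0.0]
wrist_force: [0.4, 0.2, -2.1]
opening: 0.138
grasp_force: 29.9
```

```bash
python3 -c "
from station import r
print(r.get_obs()['grasp_force'],r.job_done())"
```

```text
the job is handed in; nothing more can be done
29.934458413627 None
```

I handed the job in at about 17 s: the arm is holding the red-tabbed filter upright over the middle of the white tray, its lower edge about 35 mm above the rim, with the flap standing open, the blue filter in its slot and the bystanders where they were.

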